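Set the lathe to finishing speed and load the finishing brush

TASK

Get the lathe ready for a coat of finish: first swing the speed lever (black ball knob, under the guard hoop) until it is in line with the index pointer on its arc, and leave it there. Then pick up the brush, dip its bristle tip well below the rim of the open steel pot, and lay it down with its handle across both rails of the wooden brush rest. Do not shift the index pointer, keep the pot upright in its place, and leave the bottle, bowl and mallet where they are.

Things in the scene. Friction and masses are not known exactly. Their poses are not given: they have to be found in the camera images.
- console: fixed speed control: a white casting 110 x 150 mm (local x, y), 40 mm high, with a lever and an index pointer that turn about one horizontal hinge. Origin under its centre; x along the hinge axis, y along the swing, z up. A thin steel arc (radius 68 mm about the hinge, 18 mm to the +x side of the lever) stands over it; its two end posts are at y +-59 mm.
- hoop_mid (a point): middle of the top bar of a guard hoop, 14 mm bar, fixed on the console over the lever. In the console frame: posts at x +45 mm, y +-85 mm, rise to z 200 mm, then lean in to the top bar at x +25 mm, z 285 mm, y -70 to +70 mm. Open on the console's -x side: there is no room for a gripper straight above the knob, reach it leaning to -x
- hinge (a point): the lever's hinge point, 70 mm above the bench at the console's centre; x is the hinge axis
- lever (a joint): lever angle in rad: 0 upright, positive leans to the console's -y side, range -0.95 to 0.95; stiff, it stays where it is left (about 2 N at the knob). A steel rod 12 mm thick with a black ball knob at its end
- lever_knob (a point): centre of the lever's ball knob, 36 mm in diameter, 130 mm from the hinge; its z axis points along the lever, away from the hinge
- index (a joint): angle of the index pointer in rad, same zero, direction and axis as the lever; the lever angle to be matched. A friction-held steel clip on the arc; not to be moved
- index_tip (a point): outer end of the index pointer, 95 mm from the hinge and 18 mm to the console's +x side of the lever; its z axis points from the hinge out through the pointer
- brush: loose finishing brush 195 mm long, about 90 g, lying flat on the bench. Origin at the middle of the handle, on the underside; x towards the bristles, z up. Wooden handle 120 mm long (x -60 to 60), 20 mm wide, 16 mm thick; then a steel ferrule (x 60 to 90, 34 mm wide, 18 mm thick) and dark bristles (x 90 to 135, 32 mm wide, 13 mm thick, rigid)
- brush_grip (a point): middle of the handle, on the brush's centre line 9 mm above the underside
- brush_tip (a point): end of the bristles, on the centre line, 135 mm from brush_grip
- pot: loose open steel pot, outer radius 50 mm, wall 4 mm, 65 mm high, about 0.5 kg. Origin under its centre, z up
- pot_rim (a point): centre of the pot's mouth, at rim height, 65 mm above the bench; the inner floor is about 60 mm below
- rest: fixed wooden brush rest: base board 110 x 120 mm (x, y), 12 mm thick, with two rails along its y, at x -35 and +35 mm, each 10 mm thick, 110 mm long, top 50 mm above the bench; at each rail end (y +-50 mm) a horn 10 mm square rises 18 mm more. Origin under its centre; the brush goes along its x, pointing either way
- rest_top (a point): middle of the brush rest at the height of the rail tops, 50 mm above the bench; axes as the rest
- bottle: bystander: amber bottle, radius 34 mm, 190 mm tall; origin under its centre
- bowl: bystander: turned wooden bowl, rim radius 85 mm, 75 mm tall; origin under its centre
- mallet: bystander: wooden mallet lying along its x, head 90 x 120 x 80 mm centred at x +85 mm, handle 26 mm thick to x -125 mm, 40 mm up; origin on the underside
Not all that is in view belongs to the job. Several things look just like the pot: the one meant starts nearest to the robot's base. There is more than one size of the brush; the job needs the larger.

How it is judged:
By the outcome, as a careful person would: the job done as asked, in the order asked, and still so for the second after the job is handed in, with the robot touching nothing.
It also fails if it takes over 67 s, if anything falls off the work surface, if the arm or the gripper's body presses on something with over 40 N, if the wrist force passes 120 N, or if a joint passes its speed limit or range.

ROBOT

A 7-joint arm with a two-finger parallel gripper is mounted at the origin on the work surface. World frame = base frame: x ahead of the robot, y to its left, z up, the work surface at z = 0. Lengths are in m, angles in degrees, forces in N, time in s.
With the tool pointing down it reaches from about 0.425 to 0.875 m from the base axis. Payload 4.7 kg.
Tool frame: the origin (TCP) lies at the very end of the fingers, on their centre line; the grasp point (between the pads) lies 19 mm behind it; z points along the fingers, y is the line along which they close (so a half turn about z gives the same grasp; the last joint's range is limited). The gripper opens to 87 mm and grips with 3 to 60 N. Pads are 19 mm wide; open, the fingers measure 117 mm over their backs; the gripper's body (75 mm by 190 mm) begins 51 mm behind the grasp point.
Start: joints at [-71.328, 18.392, -4.016, 83.108, 1.295, 78.541, -3.26], TCP at [0.199, 0.619, 0.223] pointing down, gripper open.
Joint ranges: [-163.93, 163.93], [-17.29, 119.83], [-79.2, 71.16], [3.27, 140.29], [-89.18, 269.18], [5.43, 117.66], [-154.24, 154.24]. Speed limits (degrees/s): [147.25, 147.25, 180, 180, 180, 180, 180].

INTERFACE

Orientations are given as [roll, pitch, yaw] about the fixed x, y, z axes, in that order (R = Rz(yaw) Ry(pitch) Rx(roll)).
In Python, from cell import get_obs, cams, ticket, finder gives the robot as it stands.
- The arm moves only by the shell command python3 -m creep 'ROWS' [FORCE]. ROWS is text: rows parted by semicolons, each of 5 numbers parted by spaces: the shift along the world's x, y, z in m, then the turn about the world's z in degrees, then the finger opening in m, from 0 to 0.087. A call has 1 to 8 rows; each row shifts and turns the commanded pose from where the row before left it; what a row does not reach is not made up. A row lasts 1/8 s, in which the tool goes at most 62.5 mm and 10.7 degrees, less where a joint would pass 70% of its speed; a pose out of reach is approached as far as the arm can. A call with a gripper value outside its range is refused whole. The fingers move at their own pace and stop on an object; FORCE is the grip in N (left out, the last holds). Time passes only in rows, so rows that do not move let the fingers close. It gives the time, the measured TCP pose, the force, the opening and the grip force at its end, in the units of the state.
- get_obs(): the state, without advancing time (a new reading comes with each control period).
- cams.read_camera(name): name is "side" or "top" or "wrist"; returns the picture (400x640x3 uint8, red, green, blue); there is no depth.
- cams.calibration(name): a dict with "fx", "fy", "cx", "cy" (pixels), "extrinsics" (4x4, takes a point from world to camera coordinates). Camera axes: x right, y down, z forward; pixel columns grow to the right and rows downward; lengths in m; the calibration is good to about 2 mm. A picture is of the moment at which its call begins: read the wrist's pose just before it. calibration takes no time and is no camera call; for the wrist camera it gives the pose at the moment of the call.
- ticket.sign_off(): hands the job in; it is judged then, once.
Trained networks look in the newest picture that a camera, given by its name, has taken for a name from the list of things; names that differ only in an ending like _2 or _b are one class to them, and where a whole thing is asked for, a point or a joint stands for the part that bears it (a point fixed in the world has none). Each returns a list of dicts, best first, with "p" (0 to 1); they miss things now and then, are a little off and sometimes report something else, mostly with a low value. They report only what shows in the picture. A call takes as long as a camera call. They do not tell look-alikes from the thing itself.
- finder.masks_of(name, camera): "mask" (400x640 bool, what is visible of it) and "xy" ([column, row] in pixels, amid what is visible of it).
- finder.tip_of(name, camera): "xy" ([column, row] in pixels: a listed point, or the origin of a listed thing).
The state is a dict: "time_s": time; "qpos": joint angles; "joint_velocities": joint speeds; "effort": joint torques, N m; "tool_pos": TCP position; "tool_rot": TCP orientation; "force": force on the tool from outside, world axes, zero at the start; "wrist_torque": the same for the moment, N m; "grip_width": finger opening in m; "grasp_force": force on a finger pad.
Only numpy, scipy, OpenCV 4.12 (cv2) and the standard library are available. Lean on these libraries where they do the work, as an engineer would, in place of code of your own. Each camera call takes 0.05 s, during which the arm holds its last target. There are 200 camera calls.

## Working session

There is one attempt and no reset: what is moved stays moved. The work goes in short steps, Python scripts to look and compute and a shell command to move; the robot and the scene stay as the last step left them, time stands still between calls to the robot, and variables do not carry over. Pictures are saved under pics/ and viewed, at most 10 in all, crops included, and the job is handed in when it is done.

```bash
mkdir -p pics; ls
cat > h.py <<'E'
import numpy as np, cv2
from cell import get_obs, cams, ticket, finder
def snap(n): return cams.read_camera(n)
def ray(n,px,c=None):
    c=c or cams.calibration(n);E=np.array(c["extrinsics"]);R,t=E[:3,:3],E[:3,3]
    d=R.T@np.array([(px[0]-c["cx"])/c["fx"],(px[1]-c["cy"])/c["fy"],1.]);return -R.T@t,d/np.linalg.norm(d)
def atz(n,px,z,c=None):
    o,d=ray(n,px,c);return o+d*(z-o[2])/d[2]
def tri(rs):
    A=sum(np.eye(3)-np.outer(d,d) for o,d in rs);b=sum((np.eye(3)-np.outer(d,d))@o for o,d in rs);p=np.linalg.solve(A,b)
    return p,[float(np.linalg.norm(np.cross(p-o,d))) for o,d in rs]
def proj(n,p):
    c=cams.calibration(n);E=np.array(c["extrinsics"]);q=E[:3,:3]@p+E[:3,3];return q[0]/q[2]*c["fx"]+c["cx"],q[1]/q[2]*c["fy"]+c["cy"]
E
python3 - <<'E'
from h import *
np.set_printoptions(precision=4,suppress=True)
for n in("top","side"):
    im=snap(n);cv2.imwrite(f"pics/{n}0.png",im[:,:,::-1])
    o,d=ray(n,(320,200));print(n,o,d)
    for k in["hoop_mid","hinge","lever_knob","index_tip","brush_grip","brush_tip","pot_rim","rest_top","rest","console","bottle","bowl","mallet"]:
        print(k,[(np.round(r["xy"],1).tolist(),round(r["p"],2)) for r in finder.tip_of(k,n)][:5])
o=get_obs();print(o["time_s"],o["tool_pos"],o["tool_rot"])
E
```

```text
pics
top [ 0.4006 -0.1229  1.3522] [ 0.1655 -0.0195 -0.986 ]
hoop_mid [([286.1, 215.4], 0.64), ([156.0, 196.6], 0.57), ([227.9, 152.8], 0.26), ([387.9, 236.8], 0.22)]
hinge [([181.8, 222.7], 0.98)]
lever_knob [([144.5, 217.4], 0.76)]
index_tip [([181.4, 210.3], 0.57), ([341.0, 246.1], 0.34)]
brush_grip [([330.9, 202.6], 0.96), ([291.8, 283.3], 0.64)]
brush_tip [([341.9, 246.8], 0.84)]
pot_rim [([388.0, 238.1], 0.91), ([366.7, 151.6], 0.77), ([144.0, 219.2], 0.71)]
rest_top [([287.3, 212.5], 0.77)]
rest [([289.2, 212.5], 0.97)]
console [([183.3, 221.0], 0.62)]
bottle [([229.7, 156.1], 0.92)]
bowl [([290.0, 141.6], 0.92)]
mallet [([445.0, 240.8], 0.82)]
side [0.2945 0.482  0.9295] [ 0.3173 -0.5815 -0.7491]
hoop_mid [([323.2, 263.0], 0.73), ([250.2, 292.7], 0.63)]
hinge [([274.4, 343.2], 0.68)]
lever_knob [([277.5, 354.8], 0.73), ([253.8, 350.1], 0.59)]
index_tip [([269.6, 314.1], 0.58), ([331.6, 222.8], 0.37)]
brush_grip [([334.1, 217.9], 0.71), ([391.7, 277.3], 0.57)]
brush_tip [([375.6, 225.2], 0.92), ([373.5, 306.4], 0.64)]
pot_rim [([300.9, 167.7], 0.97), ([385.2, 180.8], 0.79)]
rest_top [([322.8, 250.9], 0.67)]
rest [([322.6, 258.7], 0.77)]
console [([279.4, 354.2], 0.98)]
bottle [([232.5, 278.2], 0.63)]
bowl [([255.4, 227.1], 0.85)]
mallet [([400.4, 160.2], 0.65)]
1.4 [0.1994 0.6187 0.2226] [179.9941   0.002  162.1365]
```

```bash
python3 -c "
import cv2,numpy as np
" ; ls pics
```

```text
side0.png
top0.png
```

View pics/top0.png

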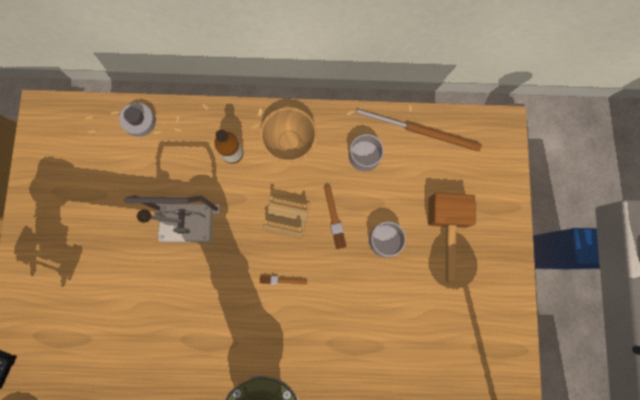

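View pics/side0.png

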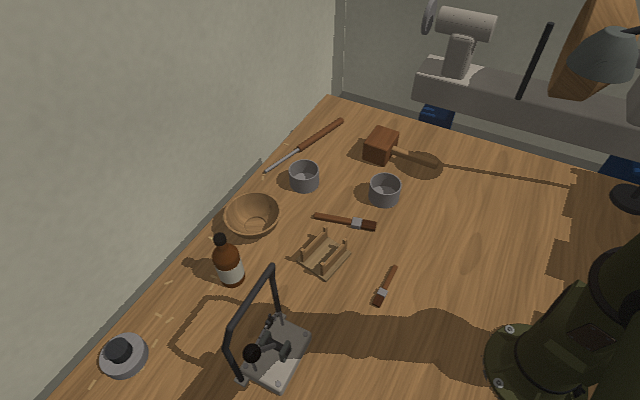

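Run:
```python
from h import *
np.set_printoptions(precision=4,suppress=True)
P={"hinge":((181.8,222.7),(274.4,343.2)),"knob":((144.5,217.4),(253.8,350.1)),"index":((181.4,210.3),(269.6,314.1)),"grip":((330.9,202.6),(334.1,217.9)),"tip":((341.9,246.8),(375.6,225.2)),"pot":((388,238.1),(385.2,180.8)),"pot2":((366.7,151.6),(300.9,167.7)),"rest":((287.3,212.5),(322.8,250.9)),"hoop":((156,196.6),(250.2,292.7))}
for k,(a,b) in P.items(): print(k,*tri([ray("top",a),ray("side",b)]))
print("z", atz("top",(181.8,222.7),.07),atz("top",(330.9,202.6),.009),atz("top",(341.9,246.8),.009),atz("side",(334.1,217.9),.009),atz("side",(375.6,225.2),.009),atz("top",(388,238.1),.065),atz("side",(385.2,180.8),.065),atz("top",(287.3,212.5),.05),atz("side",(322.8,250.9),.05))
a=cv2.imread("pics/top0.png")[180:260,110:240];b=cv2.imread("pics/side0.png")[250:400,215:325]
a=cv2.resize(a,None,fx=4,fy=4,interpolation=2);b=cv2.resize(b,None,fx=2.5,fy=2.5,interpolation=2)
c=np.zeros((400,800,3),np.uint8);c[:320,:520]=a;c[:375,522:522+275]=b;cv2.imwrite("pics/c1.png",c)
```

```text
hinge [0.5415 0.245  0.0729] [0.0037073112014519914, 0.0037073112014518513]
knob [0.5376 0.3077 0.19  ] [0.0012733538628879402, 0.0012733538628881284]
index [0.562  0.2223 0.1607] [0.0002869743489589752, 0.00028697434895912506]
grip [ 0.6138 -0.1836  0.0133] [0.004659976698373511, 0.00465997669837362]
tip [ 0.4856 -0.2183  0.012 ] [0.000672611028345657, 0.000672611028345771]
pot [ 0.5112 -0.3441  0.0785] [0.0008186242945347799, 0.0008186242945348248]
pot2 [ 0.7716 -0.28    0.0718] [0.007231008237768467, 0.0072310082377687376]
rest [ 0.5811 -0.0531  0.0251] [0.0016007075329798962, 0.0016007075329800126]
hoop [0.5742 0.2474 0.2883] [0.0015330825536392044, 0.0015330825536392315]
z [0.5383 0.2445 0.07  ] [ 0.6191 -0.1826  0.009 ] [ 0.4865 -0.2184  0.009 ] [ 0.6106 -0.1874  0.009 ] [ 0.4856 -0.2207  0.009 ] [ 0.5115 -0.3466  0.065 ] [ 0.5154 -0.357   0.065 ] [ 0.5793 -0.054   0.05  ] [ 0.5717 -0.0386  0.05  ]
```

View pics/c1.png

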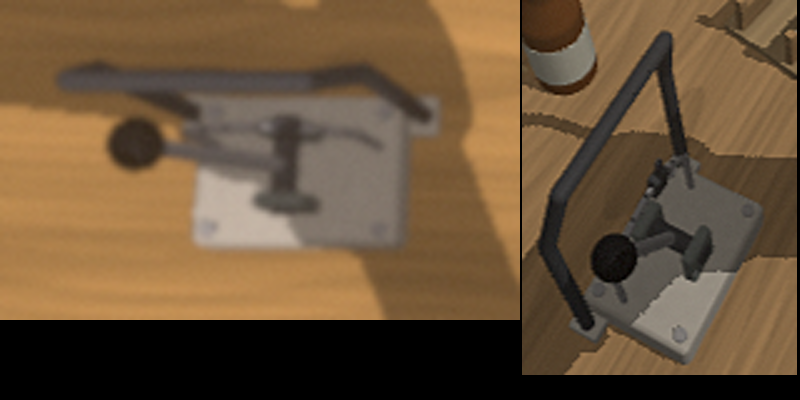

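Top: knob at (144,216), hinge (182,223), hoop bar from (127,200) to (187,200), big brush (331,203)→(342,247), near pot (388,238), rest (287,212). Side agrees. The tool can't tilt here, so I'll straddle the knob offset to −x; that needs an accurate console pose.

Run:
```python
from h import *
from scipy.optimize import least_squares as LS
np.set_printoptions(precision=4,suppress=True)
O=[("top",(-.055,.075,.04),(158.75,241.25)),("top",(-.055,-.075,.04),(211.2,241.75)),("top",(.055,.075,.04),(158.7,204.3)),
("top",(.025,.07,.285),(127,199.5)),("top",(.025,-.07,.285),(187,200.5)),("top",(0,0,.07),(181.8,222.7)),
("side",(.025,.07,.285),(229,328)),("side",(.025,-.07,.285),(272.2,265.2)),("side",(-.055,.075,.04),(280.2,394)),("side",(-.055,-.075,.04),(310.2,334)),("side",(0,0,.07),(274.4,343.2)),("side",(.025,0,.285),(250.2,292.7)),("top",(.025,0,.285),(156,196.6))]
def W(p,q):
    c,s=np.cos(p[2]),np.sin(p[2]);q=np.array(q);return np.array([p[0]+c*q[0]-s*q[1],p[1]+s*q[0]+c*q[1],q[2]])
f=lambda p:np.concatenate([np.subtract(proj(n,W(p,q)),x) for n,q,x in O])
r=LS(f,[.54,.245,0],x_scale=[.01,.01,.1],loss="soft_l1");p=r.x;print("console",p,np.degrees(p[2]));print(f(p).reshape(-1,2).round(1).tolist())
pt=lambda a,L,dx:W(p,(dx,-L*np.sin(a),.07+L*np.cos(a)))
for nm,L,dx,obs in(("lever",.13,0,[("top",(144.5,217.4)),("side",(253.8,350.1)),("top",(143.6,216))]),("index",.095,.018,[("top",(181.4,210.3)),("side",(269.6,314.1))])):
    for o in obs:
        g=lambda a:np.subtract(proj(o[0],pt(a[0],L,dx)),o[1]);s=LS(g,[-.3]);print(nm,o,s.x,g(s.x))
print("bar mid",W(p,(.025,0,.285)))
c=cams.calibration("wrist");E=np.array(c["extrinsics"]);print("wristcam",-E[:3,:3].T@E[:3,3],E[2,:3],c["fx"],cams.calibration("top")["fx"])
# rest and brush masks
for n in("top",):
    snap(n)
    for k,z in(("rest",.05),("brush",.009),("pot",.065)):
        for m in finder.masks_of(k,n)[:3]:
            ys,xs=np.where(m["mask"]);b=cv2.minAreaRect(np.c_[xs,ys].astype(np.float32));print(k,round(m["p"],2),b)
            q=np.array([atz(n,c,z)[:2] for c in cv2.boxPoints(b)]);print(q.mean(0),q.round(4).tolist())
print(get_obs()["time_s"])
```

```text
console [0.5439 0.2468 0.026 ] 1.4923130483365457
[[-1.7, -0.5], [-2.2, -0.9], [0.6, -1.0], [-0.0, 0.0], [-1.1, -0.8], [-0.7, -2.0], [0.8, -0.6], [-0.5, 0.2], [-0.2, -2.0], [1.7, -2.8], [0.4, 1.1], [1.8, 1.9], [0.5, 3.0]]
lever ('top', (144.5, 217.4)) [-0.512] [-0.1703 -1.9456]
lever ('side', (253.8, 350.1)) [-0.482] [-0.8641 -0.3766]
lever ('top', (143.6, 216)) [-0.5344] [-0.0445 -0.4754]
index ('top', (181.4, 210.3)) [0.2704] [ 0.0148 -0.3724]
index ('side', (269.6, 314.1)) [0.2634] [-0.2364 -0.1795]
bar mid [0.5689 0.2475 0.285 ]
wristcam [0.1332 0.6413 0.3859] [ 0.2445 -0.0795 -0.9664] 277.1066287618395 448.9650102341164
rest 0.8 ((285.4747009277344, 216.10952758789062), (40.6995735168457, 37.776397705078125), 12.994616508483887)
[ 0.5689 -0.0491] [[0.5261, 0.0191], [0.6352, -0.0006], [0.6115, -0.1181], [0.5028, -0.0967]]
rest 0.6 ((386.50006103515625, 240.00003051757812), (34.64822769165039, 36.06244659423828), 45.0)
[ 0.5075 -0.3449] [[0.5037, -0.2721], [0.5805, -0.3462], [0.5107, -0.4178], [0.4352, -0.3434]]
brush 0.66 ((333.2353210449219, 216.941162109375), (64.02940368652344
[... 182 characters left out ...]
), (47.169124603271484, 7.423930644989014), 5.19442892074585)
[ 0.3806 -0.0457] [[0.3743, 0.0239], [0.3957, 0.023], [0.387, -0.1155], [0.3656, -0.1142]]
pot 0.87 ((386.300048828125, 239.60000610351562), (33.541019439697266, 35.7770881652832), 63.43495178222656)
[ 0.5074 -0.3417] [[0.5253, -0.2739], [0.5744, -0.3663], [0.4889, -0.4093], [0.441, -0.3175]]
pot 0.62 ((365.0000305175781, 153.00001525878906), (33.09380340576172, 36.671512603759766), 26.56505012512207)
[ 0.7624 -0.2782] [[0.7324, -0.2103], [0.8349, -0.2576], [0.7919, -0.3465], [0.6903, -0.2982]]
pot 0.47 ((172.0, 219.5), (45.0, 94.0), 90.0)
[0.5478 0.2744] [[0.6086, 0.4147], [0.6167, 0.1446], [0.4867, 0.1363], [0.4793, 0.4019]]
1.6
```

```bash
python3 -m creep '0.036 -0.043 0.021 2.4 0.087;0.036 -0.043 0.021 2.4 0.087;0.036 -0.043 0.021 2.4 0.087;0.036 -0.043 0.021 2.4 0.087;0.036 -0.043 0.021 2.4 0.087;0.036 -0.043 0.021 2.4 0.087;0.036 -0.043 0.021 2.4 0.087;0.036 -0.043 0.021 2.4 0.087'
python3 - <<'E'
from h import *
im=snap("wrist");cv2.imwrite("pics/w1.png",im[:,:,::-1])
import pickle;c=cams.calibration("wrist");pickle.dump(c,open("w1.pkl","wb"))
for k in["hoop_mid","hinge","lever_knob","index_tip"]:
    print(k,[(np.round(r["xy"],1).tolist(),round(r["p"],2)) for r in finder.tip_of(k,"wrist")][:5])
o=get_obs();print(o["time_s"],o["tool_pos"],o["tool_rot"],o["qpos"])
E
```

```text
time_s: 2.6
tool_pos: [0.4883, 0.2731, 0.3916]
tool_rot: [180.0, 0.0, -178.6]
force: [0.9, 0.5, -0.1]
grip_width: 0.0871
grasp_force: 0.0
hoop_mid [([301.5, 263.9], 0.92)]
hinge [([309.3, 192.8], 0.57)]
lever_knob [([351.9, 211.7], 0.83)]
index_tip [([290.9, 217.3], 0.58)]
2.85 [0.48702314 0.2751982  0.3904116 ] [ 1.79955604e+02 -3.33639127e-02 -1.78661077e+02] [-43.31138999   5.61193209  12.34406963  79.61645131  -1.25760035
  94.9063801   60.20679958]
```

View pics/w1.png

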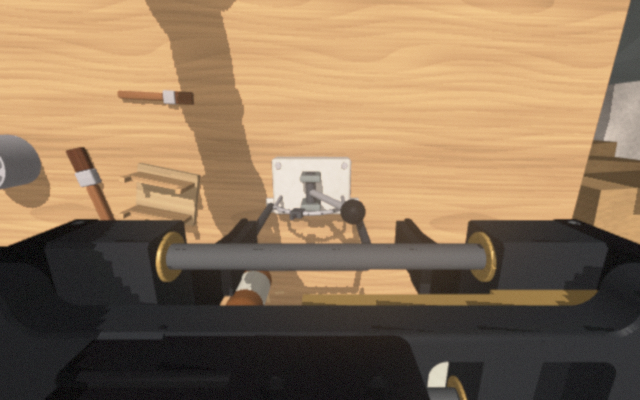

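The wrist view shows the plate's robot-side corners at (273,158) and (350,158), knob (352,211), index (291–297, 212–217). Refit with these.

```bash
cat > fit.py <<'E'
from h import *
import pickle
from scipy.optimize import least_squares as LS
np.set_printoptions(precision=4,suppress=True)
def pj(c,p):
    E=np.array(c["extrinsics"]);q=E[:3,:3]@p+E[:3,3];return q[0]/q[2]*c["fx"]+c["cx"],q[1]/q[2]*c["fy"]+c["cy"]
C={"top":cams.calibration("top"),"side":cams.calibration("side"),"w1":pickle.load(open("w1.pkl","rb"))}
def W(p,q):
    c,s=np.cos(p[2]),np.sin(p[2]);q=np.array(q);return np.array([p[0]+c*q[0]-s*q[1],p[1]+s*q[0]+c*q[1],q[2]])
def pt(p,a,L,dx):return W(p,(dx,-L*np.sin(a),.07+L*np.cos(a)))
E
python3 - <<'E'
from fit import *
O=[("top",(-.055,.075,.04),(158.75,241.25)),("top",(-.055,-.075,.04),(211.2,241.75)),
("top",(.025,.07,.285),(127,199.5)),("top",(.025,-.07,.285),(187,200.5)),
("side",(.025,.07,.285),(229,328)),("side",(.025,-.07,.285),(272.2,265.2)),("side",(-.055,.075,.04),(280.2,394)),("side",(-.055,-.075,.04),(310.2,334)),
("w1",(-.055,.075,.04),(350,158)),("w1",(-.055,-.075,.04),(273,158)),("w1",(0,0,.07),(310,192))]
f=lambda p:np.concatenate([np.subtract(pj(C[n],W(p,q)),x) for n,q,x in O])
for o in(["top"],["w1"],["top","side","w1"]):
    O2=O;g=lambda p:np.concatenate([np.subtract(pj(C[n],W(p,q)),x) for n,q,x in O if n in o])
    p=LS(g,[.54,.245,0],x_scale=[.01,.01,.1],loss="soft_l1").x;print(o,p);print(g(p).reshape(-1,2).round(1).tolist())
np.save("p.npy",p)
for nm,L,dx,obs in(("lever",.13,0,[("top",(144,216.5)),("side",(253.8,350.1)),("w1",(352,211))]),("index",.095,.018,[("top",(181.4,210.3)),("side",(269.6,314.1)),("w1",(290.9,217.3))])):
    for o in obs:
        g=lambda a:np.subtract(pj(C[o[0]],pt(p,a[0],L,dx)),o[1]);s=LS(g,[-.3]);print(nm,o,s.x,g(s.x))
a=cv2.imread("pics/w1.png")[140:250,230:400];a=cv2.resize(a,None,fx=4.5,fy=4.5,interpolation=2);cv2.imwrite("pics/w1c.png",a)
E
```

```text
['top'] [0.5426 0.2435 0.0283]
[[-0.6, 0.1], [-1.0, -0.5], [1.3, 0.7], [0.2, -0.2]]
['w1'] [0.5536 0.2374 0.0105]
[[0.9, 0.5], [-2.3, 0.3], [0.3, -1.1]]
['top', 'side', 'w1'] [0.546  0.2447 0.039 ]
[[-0.7, -0.9], [-1.1, -1.9], [0.8, -0.5], [-0.3, -2.0], [0.9, -1.8], [-1.3, -1.1], [0.1, -3.6], [1.2, -4.5], [4.1, -4.6], [0.7, -2.5], [4.3, -5.0]]
lever ('top', (144, 216.5)) [-0.5526] [-0.157  -1.3564]
lever ('side', (253.8, 350.1)) [-0.5001] [-1.2725 -0.5315]
lever ('w1', (352, 211)) [-0.4517] [-0.8702 -4.7841]
index ('top', (181.4, 210.3)) [0.2493] [ 0.0326 -1.2744]
index ('side', (269.6, 314.1)) [0.2443] [-1.138  -0.8313]
index ('w1', (290.9, 217.3)) [0.3414] [ 0.3969 -3.9953]
```

View pics/w1c.png

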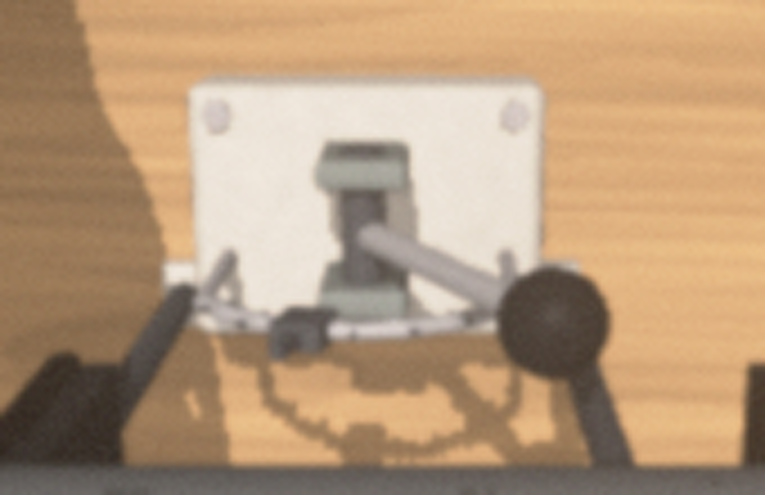

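```bash
python3 -m creep '0 0.006 -0.044 0 0.087;0 0.006 -0.044 0 0.087;0 0.006 -0.044 0 0.087;0 0.006 -0.044 0 0.087;0 0.007 -0.043 0 0.087;0 0 0 0 0.087;0 0 0 0 0.087'
python3 - <<'E'
from fit import *
c=cams.calibration("wrist");pickle.dump(c,open("w2.pkl","wb"));im=snap("wrist");cv2.imwrite("pics/w2.png",im[:,:,::-1])
for k in["hoop_mid","hinge","lever_knob","index_tip"]:
    print(k,[(np.round(r["xy"],1).tolist(),round(r["p"],2)) for r in finder.tip_of(k,"wrist")][:5])
for a,b in(((127,199.5),(229,328)),((187,200.5),(272.2,265.2))): print(tri([ray("top",a),ray("side",b)]))
print(get_obs()["time_s"])
E
```

```text
time_s: 3.72
tool_pos: [0.4874, 0.3068, 0.173]
tool_rot: [179.9, 0.1, -178.6]
force: [0.1, -0.4, 1.3]
grip_width: 0.0865
grasp_force: 0.0
hoop_mid []
hinge [([264.9, 245.8], 0.62)]
lever_knob []
index_tip []
(array([0.5679, 0.3184, 0.2833]), [0.000557858812508708, 0.0005578588125088676])
(array([0.57  , 0.1755, 0.2832]), [0.0008334423131989864, 0.0008334423131988525])
3.975
```

View pics/w2.png

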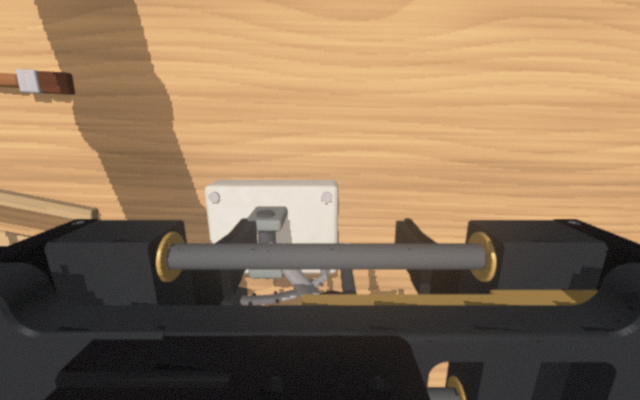

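Bar triangulates at x≈0.569, z 0.283, length 143 mm (must be 140): good. Console ≈ (0.544, 0.247), so TCP x≈0.520 clears the hoop. Moving in +x gently.

```bash
python3 -m creep '0.01 0 0 0 0.087;0.01 0 0 0 0.087;0.006 0 0 0 0.087;0.004 0 0 0 0.087;0.003 0 0 0 0.087;0 0 0 0 0.087'
```

```text
time_s: 4.72
tool_pos: [0.5205, 0.3056, 0.1715]
tool_rot: [-180.0, -0.0, -178.7]
force: [0.2, 0.9, 0.5]
grip_width: 0.0874
grasp_force: 0.0
```

```bash
python3 -m creep '0 -0.012 0 0 0.087;0 -0.016 0 0 0.087;0 -0.018 0 0 0.087;0 -0.018 0 0 0.087;0 -0.018 0 0 0.087;0 -0.018 0 0 0.087;0 -0.014 0 0 0.087;0 0 0 0 0.087'
python3 - <<'E'
from fit import *
for n in("top","side"):
    im=snap(n);cv2.imwrite(f"pics/{n}1.png",im[:,:,::-1])
    for k in["lever_knob","index_tip"]:
        print(n,k,[(np.round(r["xy"],1).tolist(),round(r["p"],2)) for r in finder.tip_of(k,n)][:3])
p=[.544,.2466,.02]
for a in(-.5,.0,.2,.25):print(a,pj(C["side"],pt(p,a,.13,0)),pj(C["top"],pt(p,a,.13,0)))
a=cv2.imread("pics/top1.png")[170:260,110:240];b=cv2.imread("pics/side1.png")[240:400,205:325]
a=cv2.resize(a,None,fx=3.5,fy=3.5,interpolation=2);b=cv2.resize(b,None,fx=2.5,fy=2.5,interpolation=2)
c=np.zeros((400,800,3),np.uint8);c[:315,:455]=a;c[:400,460:760]=b;cv2.imwrite("pics/c2.png",c)
E
```

```text
time_s: 5.72
tool_pos: [0.5178, 0.1893, 0.1715]
tool_rot: [-180.0, -0.3, -178.7]
force: [-6.1, -1.5, 2.4]
grip_width: 0.0865
grasp_force: 2.7
top lever_knob []
top index_tip [([286.6, 215.1], 0.24)]
side lever_knob []
side index_tip [([336.3, 223.8], 0.72)]
-0.5 (np.float64(252.30980462220907), np.float64(350.684040784119)) (np.float64(144.857860002104), np.float64(215.25368099470253))
0.0 (np.float64(268.51459025125905), np.float64(319.7021821784227)) (np.float64(167.0327583447685), np.float64(214.66415403914394))
0.2 (np.float64(275.3592655996742), np.float64(309.4643087326392)) (np.float64(177.42410577983074), np.float64(214.890272574147))
0.25 (np.float64(277.02920214223496), np.float64(307.19946218749203)) (np.float64(180.0542585706444), np.float64(214.9872291941334))
```

View pics/c2.png

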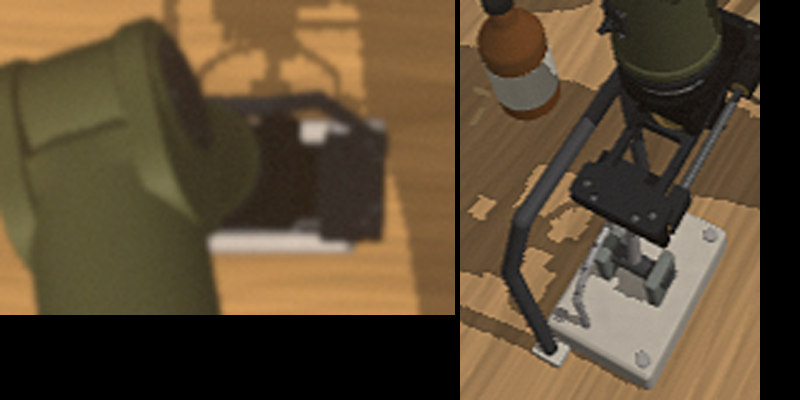

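Lever followed; tool is clear of the arc (side view: hand beside the hoop, x force −6 N from pad-edge contact). Back off and look from above.

```bash
python3 -m creep '0 0.01 0 0 0.087;-0.03 0 0 0 0.087;-0.02 0 0.03 0 0.087;0 0.02 0.055 0 0.087;0 0.02 0.055 0 0.087;0 0 0.06 0 0.087;0 0 0.03 0 0.087;0 0 0 0 0.087'
cat > look.py <<'E'
from fit import *
p0=[.544,.2466,.02]
import sys
for n in("wrist","side","top"):
    c=cams.calibration(n);im=snap(n);cv2.imwrite(f"pics/{n}{sys.argv[1]}.png",im[:,:,::-1])
    for k,L,dx in(("lever_knob",.13,0),("index_tip",.095,.018),("hinge",0,0)):
        for r in finder.tip_of(k,n)[:2]:
            g=lambda a:np.subtract(pj(c,pt(p0,a[0],L,dx)),r["xy"]);s=LS(g,[.2]);print(n,k,np.round(r["xy"],1),round(r["p"],2),s.x,g(s.x))
o=get_obs();print(o["time_s"],o["tool_pos"])
E
python3 look.py 2; python3 -c "
import cv2,numpy as np
a=cv2.imread('pics/wrist2.png')[140:250,230:400]
cv2.imwrite('pics/w3c.png',cv2.resize(a,None,fx=4.5,fy=4.5,interpolation=2))"
```

```text
time_s: 7.02
tool_pos: [0.4716, 0.2414, 0.4046]
tool_rot: [179.8, 0.3, -178.7]
force: [0.4, -0.5, -0.4]
grip_width: 0.0866
grasp_force: 0.0
wrist lever_knob [318.  222.9] 0.56 [0.0995] [ 0.013  -0.3524]
wrist lever_knob [  2.1 175. ] 0.48 [1.3609] [252.8392  26.5071]
wrist hinge [327.2 195.8] 0.86 [0.2] [-0.6082  1.5485]
side lever_knob [272.3 310.2] 0.54 [0.1596] [1.6937 1.1852]
side index_tip [268.5 315.5] 0.37 [0.2148] [-0.1884 -0.1391]
side hinge [273.8 342.1] 0.67 [0.2] [1.0212 2.0967]
side hinge [319.4 255.8] 0.61 [0.2] [-44.5788  88.3967]
top lever_knob [173.3 215.3] 0.52 [0.1216] [ 0.0129 -0.5296]
top index_tip [178.6 210.4] 0.53 [0.1918] [ 0.0194 -0.5532]
top hinge [182.4 221.1] 0.78 [0.2] [-1.1824 -0.3969]
top hinge [331. 204.] 0.18 [0.2] [-149.7824   16.7031]
7.625 [0.4704 0.2417 0.4014]
```

View pics/w3c.png

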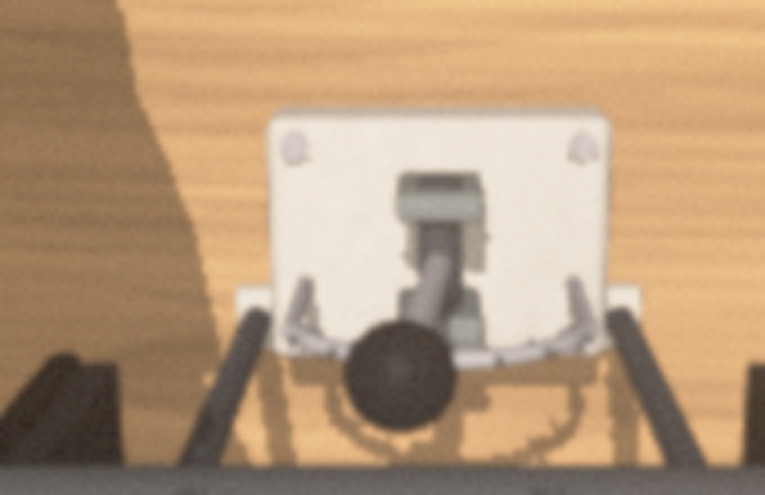

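Run:
```python
from fit import *
p0=[.544,.2466,.02]
for k,L,dx,n,xy in(("lev","",0,"top",(144,216.3)),("idx","",.018,"top",(181.4,210.3)),("lev","",0,"side",(253.8,350.1)),("idx","",.018,"side",(269.6,314.1)),("lev","",0,"w1",(352.9,211.6)),("idx","",.018,"w1",(290.9,217.3)),("idx","",.018,"w1",(293.3,216.7))):
    L=.13 if k=="lev" else .095
    g=lambda a:np.subtract(pj(C[n],pt(p0,a[0],L,dx)),xy);s=LS(g,[.1]);print(n,k,s.x,g(s.x))
for q in((-.055,.075,.04),(-.055,-.075,.04),(0,0,.07)):print(pj(C["w1"],W(p0,q)))
# colour crops of clip: initial top, initial side, now side
a=cv2.imread("pics/top0.png")[195:235,140:220];b=cv2.imread("pics/side0.png")[290:370,235:305];d=cv2.imread("pics/side2.png")[290:370,235:305];e=cv2.imread("pics/top2.png")[195:235,140:220]
R=lambda x,f:cv2.resize(x,None,fx=f,fy=f,interpolation=2)
c=np.zeros((600,800,3),np.uint8);c[:200,:400]=R(a,5);c[:200,400:]=R(e,5);c[205:605,:350]=R(b,5)[:395];c[205:605,405:755]=R(d,5)[:395];cv2.imwrite("pics/c3.png",c)
```

```text
top lev [-0.5269] [-0.0818 -0.9705]
top idx [0.2669] [ 0.0153 -0.3413]
side lev [-0.484] [-1.0344 -0.4562]
side idx [0.2591] [-0.2159 -0.1654]
w1 lev [-0.4441] [-0.943  -5.9239]
w1 idx [0.3541] [ 0.6906 -5.7113]
w1 idx [0.3149] [ 0.5116 -4.8603]
(np.float64(355.7582394268223), np.float64(153.08967600750043))
(np.float64(275.23735098310937), np.float64(153.6513655499476))
(np.float64(315.3526862281187), np.float64(185.90549582993833))
```

View pics/c3.png

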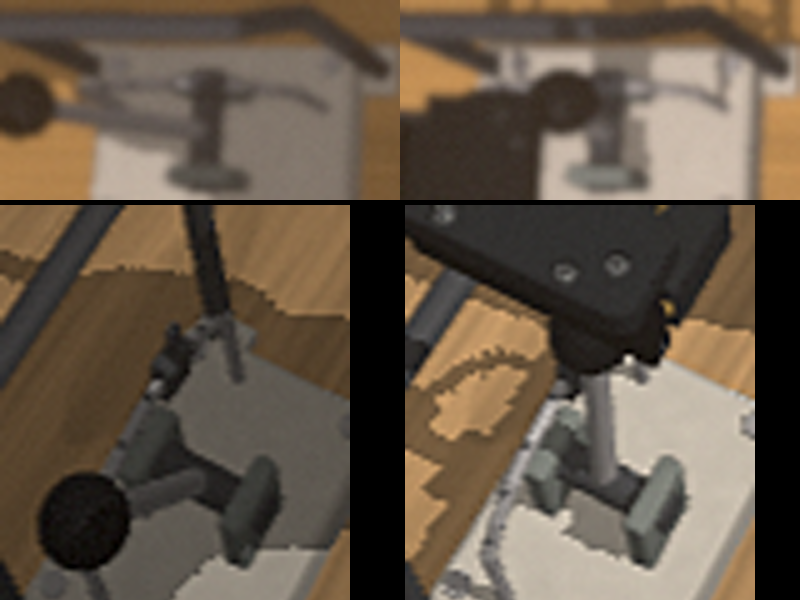

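```bash
python3 -m creep '0 -0.007 -0.057 0 0.087;0 -0.007 -0.057 0 0.087;0 -0.007 -0.057 0 0.087;0 -0.006 -0.057 0 0.087;0.02 0 0 0 0.087;0.016 0 0 0 0.087;0.01 0 0 0 0.087;0.004 0 0 0 0.087' && python3 -m creep '0.003 0 0 0 0.087;0 0 0 0 0.087'
```

```text
time_s: 8.62
tool_pos: [0.5216, 0.215, 0.1746]
tool_rot: [180.0, 0.1, -178.7]
force: [-0.3, -0.0, -0.2]
grip_width: 0.0871
grasp_force: 0.0
time_s: 8.88
tool_pos: [0.5235, 0.2148, 0.1739]
tool_rot: [180.0, 0.0, -178.7]
force: [-0.5, 0.7, -0.2]
grip_width: 0.0869
grasp_force: 0.0
```

```bash
python3 -m creep '0.0015 -0.01 0 0 0.087;0 -0.01 0 0 0.087;0 -0.006 0 0 0.087;0 -0.004 0 0 0.087;0 0 0 0 0.087'; python3 -m creep '0 0.01 0 0 0.087;-0.035 0 0 0 0.087;-0.02 0 0.03 0 0.087;0 0.02 0.055 0 0.087;0 0.02 0.055 0 0.087;0 0 0.06 0 0.087;0 0 0.03 0 0.087;0 0 0 0 0.087'; python3 look.py 3
```

```text
time_s: 9.5
tool_pos: [0.5246, 0.1841, 0.1734]
tool_rot: [-180.0, -0.0, -178.7]
force: [-0.8, 0.8, -0.9]
grip_width: 0.0869
grasp_force: 0.6
time_s: 10.5
tool_pos: [0.4711, 0.2357, 0.4068]
tool_rot: [179.8, 0.3, -178.6]
force: [0.5, 0.6, 0.3]
grip_width: 0.0867
grasp_force: 0.0
wrist lever_knob [310.4 222.6] 0.68 [0.2289] [ 0.0825 -0.9482]
wrist index_tip [316.3 223.5] 0.52 [0.2386] [-0.0951  1.0251]
wrist hinge [329.2 198. ] 0.61 [0.2] [ 0.42   -0.6874]
side lever_knob [276.2 307.8] 0.68 [0.2324] [0.2447 0.1815]
side index_tip [270.9 313.9] 0.38 [0.2836] [-0.9275 -0.7256]
side index_tip [386.6 184.2] 0.31 [1.2623] [-99.4385 117.6665]
top lever_knob [180.4 215.6] 0.48 [0.257] [ 0.0243 -0.5979]
top hinge [180.8 221.9] 0.73 [0.2] [ 0.4176 -1.1969]
11.1 [0.4699 0.2346 0.4034]
```

```bash
cat > look2.py <<'E'
from fit import *
p0=[.544,.2466,.02]
c=cams.calibration("wrist");S={k:[] for k in("lever_knob","index_tip","hinge")}
for i in range(3):
    im=snap("wrist")
    for k in S:
        r=finder.tip_of(k,"wrist")
        if r and r[0]["p"]>.3:S[k].append(r[0]["xy"])
S={k:np.median(v,0) if v else None for k,v in S.items()};print(S)
off=np.subtract(pj(c,pt(p0,0,0,0)),S["hinge"]) if S["hinge"] is not None else np.zeros(2);print("off",off)
for k,L,dx in(("lever_knob",.13,0),("index_tip",.095,.018)):
    if S[k] is None: continue
    for o in(off*0,off):
        g=lambda a:np.subtract(pj(c,pt(p0,a[0],L,dx)),S[k]+o);s=LS(g,[.2]);print(k,s.x,g(s.x))
cv2.imwrite("pics/l2_%d.png"%int(get_obs()["time_s"]*100),im[:,:,::-1]);print(get_obs()["time_s"])
E
python3 -m creep '0 -0.055 0 0 0.087;0 -0.055 0 0 0.087;0 0 0 0 0.087;0 0 0 0 0.087'; python3 look2.py; python3 -m creep '0 0.055 0 0 0.087;0 0.055 0 0 0.087;0 0.055 0 0 0.087;0 0.055 0 0 0.087;0 0 0 0 0.087;0 0 0 0 0.087';python3 look2.py
```

```text
time_s: 11.6
tool_pos: [0.4698, 0.1252, 0.4037]
tool_rot: [179.9, 0.0, -178.7]
force: [0.1, 1.3, 0.2]
grip_width: 0.087
grasp_force: 0.0
{'lever_knob': array([386.55, 229.45]), 'index_tip': None, 'hinge': array([389.3, 202.7])}
off [-0.2736 -1.9947]
lever_knob [0.241] [ 0.3373 -3.8044]
lever_knob [0.2458] [ 0.1671 -1.8494]
12.2
time_s: 12.95
tool_pos: [0.4702, 0.3442, 0.4033]
tool_rot: [-179.9, -0.0, -178.7]
force: [0.7, 0.1, -0.2]
grip_width: 0.0873
grasp_force: 0.0
{'lever_knob': array([234.6, 221.9]), 'index_tip': array([245.8, 225. ]), 'hinge': array([272.8, 198.6])}
off [-0.6125 -0.5184]
lever_knob [0.2305] [-0.0433  0.4612]
lever_knob [0.2385] [-0.0893  0.9165]
index_tip [0.2642] [-0.023   0.2079]
index_tip [0.2765] [-0.0758  0.6507]
13.55
```

```bash
python3 -m creep '0 -0.045 -0.04 0 0.087;0 -0.045 -0.04 0 0.087;0 -0.044 -0.043 0 0.087;0 0 -0.053 0 0.087;0 0 -0.053 0 0.087;0 0 0 0 0.087;0.03 0 0 0 0.087;0.016 0 0 0 0.087'; python3 -m creep '0.006 0 0 0 0.087;0.0025 0 0 0 0.087;0 -0.01 0 0 0.087;0 -0.01 0 0 0.087;0 -0.007 0 0 0.087;0 -0.0025 0 0 0.087;0 0 0 0 0.087'
```

```text
time_s: 14.55
tool_pos: [0.5184, 0.2113, 0.1773]
tool_rot: [179.9, 0.2, -178.7]
force: [0.1, 0.6, -0.3]
grip_width: 0.0868
grasp_force: 0.0
time_s: 15.42
tool_pos: [0.5241, 0.1813, 0.1745]
tool_rot: [180.0, -0.0, -178.6]
force: [-1.1, 0.6, -0.5]
grip_width: 0.0869
grasp_force: 0.5
```

```bash
python3 -m creep '0 0.01 0 0 0.087;-0.035 0 0 0 0.087;-0.02 0 0.04 0 0.087;0 0.03 0.05 0 0.087;0 0.04 0.048 0 0.087;0 0.04 0.046 0 0.087;0 0.043 0.044 0 0.087;0 0 0 0 0.087';python3 -m creep '0 0 0 0 0.087;0 0 0 0 0.087'; python3 look2.py; python3 look.py 4
```

```text
time_s: 16.42
tool_pos: [0.4688, 0.3498, 0.4057]
tool_rot: [179.7, 0.2, -178.3]
force: [0.3, -1.0, -0.2]
grip_width: 0.0871
grasp_force: 0.0
time_s: 16.68
tool_pos: [0.4696, 0.3427, 0.4013]
tool_rot: [-179.9, -0.1, -178.8]
force: [-0.3, -0.4, -0.4]
grip_width: 0.0869
grasp_force: 0.0
{'lever_knob': array([232.6, 224.7]), 'index_tip': array([245.5, 225.3]), 'hinge': array([272.3, 199.3])}
off [ 0.6778 -0.2743]
lever_knob [0.2628] [ 0.1455 -1.3488]
lever_knob [0.2549] [ 0.105  -1.0068]
index_tip [0.2867] [-0.1148  0.9506]
index_tip [0.2747] [-0.1497  1.3008]
17.275
wrist lever_knob [231.9 222.6] 0.92 [0.259] [-0.0216  0.2018]
wrist index_tip [247.6 227.1] 0.51 [0.2233] [ 0.0971 -1.0485]
wrist hinge [271.  200.3] 0.88 [0.2] [ 0.8795 -1.7445]
side lever_knob [378.8 196.7] 0.48 [1.2214] [-78.7978  94.1954]
side lever_knob [331.8 218.9] 0.18 [1.1504] [-32.6873  71.4318]
side index_tip [270.8 315.6] 0.42 [0.2473] [-1.7016 -1.2905]
side index_tip [322.  257.5] 0.24 [1.2525] [-34.9272  44.2941]
side hinge [275.1 345.5] 0.95 [0.2] [-0.2788 -1.3033]
top lever_knob [180.9 213.7] 0.61 [0.265] [-0.0549  1.3195]
top hinge [181.9 220.4] 0.57 [0.2] [-0.6824  0.3031]
17.875 [0.4694 0.3442 0.4026]
```

Lever and index agree (≈0.26 rad each). Now to the brush.

```bash
python3 -m creep '0.021 -0.056 0 1.7 0.087;0.021 -0.056 0 1.7 0.087;0.021 -0.056 0 1.7 0.087;0.021 -0.056 0 1.7 0.087;0.021 -0.056 0 1.7 0.06;0.021 -0.056 0 1.7 0.06;0.021 -0.056 0 1.7 0.06;0.021 -0.056 0 1.7 0.06'; python3 -m creep '0.0125 -0.033 -0.05 0 0.06;0.0125 -0.033 -0.05 0 0.06;0 0 0 0 0.06;0 0 0 0 0.06;0 0 0 0 0.06'
cat > br.py <<'E'
from fit import *
c=cams.calibration("wrist");im=snap("wrist");cv2.imwrite("pics/b1.png",im[:,:,::-1])
for k,z in(("brush_grip",.009),("brush_tip",.009),("pot_rim",.065),("rest_top",.05),("pot",0)):
    for r in finder.tip_of(k,"wrist")[:3]: print(k,np.round(r["xy"],1),round(r["p"],2),atz("wrist",r["xy"],z,c))
for m in finder.masks_of("brush","wrist")[:2]:
    ys,xs=np.where(m["mask"]);b=cv2.minAreaRect(np.c_[xs,ys].astype(np.float32));q=np.array([atz("wrist",v,.012,c)[:2] for v in cv2.boxPoints(b)]);print(round(m["p"],2),b,q.round(4).tolist())
for m in finder.masks_of("pot","wrist")[:2]:
    ys,xs=np.where(m["mask"]);print("potmask",m["p"],xs.min(),xs.max(),ys.min(),ys.max())
o=get_obs();print(o["time_s"],o["tool_pos"],o["tool_rot"])
E
python3 br.py
```

```text
time_s: 18.88
tool_pos: [0.638, -0.1053, 0.4028]
tool_rot: [180.0, 0.0, -165.0]
force: [-0.2, 0.5, -0.0]
grip_width: 0.0617
grasp_force: 0.0
time_s: 19.5
tool_pos: [0.6635, -0.1683, 0.3052]
tool_rot: [-180.0, 0.2, -164.9]
force: [0.2, -0.9, -0.1]
grip_width: 0.0596
grasp_force: 0.0
brush_grip [242.5  36.4] 0.66 [ 0.5138 -0.3363  0.009 ]
brush_grip [325.4 130. ] 0.59 [ 0.6132 -0.1818  0.009 ]
brush_tip [324.   38.2] 0.8 [ 0.4847 -0.2184  0.009 ]
brush_tip [500.3  14. ] 0.57 [0.3873 0.0221 0.009 ]
brush_tip [585.3 154.9] 0.55 [0.5405 0.2434 0.009 ]
pot_rim [221.2  25.3] 0.86 [ 0.5182 -0.3469  0.065 ]
pot_rim [237.9 217.6] 0.63 [ 0.7736 -0.2785  0.065 ]
rest_top [421.4 129. ] 0.67 [ 0.5736 -0.0461  0.05  ]
pot [252.1 204.3] 0.88 [ 0.7711 -0.2737  0.    ]
pot [239.   32.5] 0.6 [ 0.5084 -0.3453  0.    ]
pot [624.8 163.6] 0.44 [0.5354 0.3238 0.    ]
0.77 ((473.4905700683594, 5.283010482788086), (59.61447525024414, 21.428245544433594), 15.945395469665527) [[0.4027, -0.0642], [0.3765, -0.0655], [0.3742, 0.0216], [0.4007, 0.0244]]
0.73 ((325.00146484375, 102.93336486816406), (21.416933059692383, 130.32337951660156), 1.2730300426483154) [[0.6778, -0.186], [0.4878, -0.2302], [0.4802, -0.1994], [0.6693, -0.1514]]
potmask 0.66 184 270 0 69
potmask 0.55 204 275 176 243
19.9 [ 0.6624 -0.1696  0.3028] [ 179.9987    0.02   -165.0442]
```

```bash
python3 -m creep '0 -0.0015 -0.06 0 0.06;0 0 -0.06 0 0.06;0 0 -0.06 0 0.06;0 0 -0.06 0 0.06;0 0 -0.04 0 0.06;0 0 -0.018 0 0.06;0 0 0 0 0.01;0 0 0 0 0.01' 3; python3 -m creep '0 0 0 0 0.01;0 0 0 0 0.01;0 0 0 0 0.01'
```

```text
time_s: 20.9
tool_pos: [0.6639, -0.1718, 0.0068]
tool_rot: [-179.9, 0.2, -165.1]
force: [0.9, -1.0, -0.6]
grip_width: 0.0473
grasp_force: 0.0
time_s: 21.28
tool_pos: [0.6628, -0.1713, 0.0052]
tool_rot: [-180.0, 0.1, -165.1]
force: [0.5, -0.5, 2.2]
grip_width: 0.0204
grasp_force: 3.0
```

```bash
python3 -m creep '-0.001 0 0.016 0 0.01;-0.002 -0.001 0.016 0 0.01;-0.0035 -0.001 0.0155 0 0.01;-0.0045 -0.001 0.0155 0 0.01;-0.006 -0.0015 0.0145 0 0.01;-0.007 -0.002 0.0145 0 0.01;0 0 0 0 0.01'
cat > bt.py <<'E'
from fit import *
o=get_obs();c=cams.calibration("wrist");im=snap("wrist");cv2.imwrite("pics/bt_%d.png"%int(o["time_s"]*100),im[:,:,::-1])
for k in("brush_tip","brush_grip"):
    for r in finder.tip_of(k,"wrist")[:3]:
        O,d=ray("wrist",r["xy"],c);y=np.radians(o["tool_rot"][2]);t=np.array([np.cos(y),np.sin(y),0]);n=np.array([-t[1],t[0],0]);T=np.array(o["tool_pos"])
        P=O+d*(n@(T-O))/(n@d);print(k,np.round(r["xy"],1),round(r["p"],2),"in tool plane",P,"along",t@(P-T),"below grasp",T[2]+.019-P[2],"atz.007",atz("wrist",r["xy"],.007,c))
for m in finder.masks_of("brush","wrist")[:3]:
    ys,xs=np.where(m["mask"]);print("mask",round(m["p"],2),xs.min(),xs.max(),ys.min(),ys.max())
print(o["time_s"],o["tool_pos"],o["force"],o["wrist_torque"],o["grip_width"],o["grasp_force"])
E
python3 bt.py
```

```text
time_s: 22.15
tool_pos: [0.6388, -0.1787, 0.0984]
tool_rot: [-179.9, 0.1, -165.1]
force: [-0.3, -0.2, 0.3]
grip_width: 0.0199
grasp_force: 3.0
brush_tip [324.2   8.4] 0.68 in tool plane [ 0.5062 -0.2139  0.0625] along 0.13711493978082429 below grasp 0.05495888820113454 atz.007 [ 0.4882 -0.219   0.007 ]
brush_tip [328.3 169.1] 0.19 in tool plane [ 0.5457 -0.2034  0.4116] along 0.09628828224193692 below grasp -0.29417512260145673 atz.007 [ 0.614  -0.1819  0.007 ]
brush_grip [325.7 164.8] 0.82 in tool plane [ 0.6895 -0.1652 -0.4974] along -0.052481794330583094 below grasp 0.6148599485517686 atz.007 [ 0.6108 -0.1853  0.007 ]
mask 0.6 302 348 4 243
22.15 [ 0.6388 -0.1787  0.0984] [-0.2592 -0.1613  0.3032] [ 0.0142 -0.0605  0.0223] 0.019933326670090186 2.9999014735221863
```

```bash
python3 -m creep '-0.0103 -0.0028 0.0172 0 0.01;-0.0118 -0.0032 0.0151 0 0.01;-0.0131 -0.0035 0.0136 0 0.01;-0.007 -0.0018 0.0055 0 0.01;0 0 0 0 0.01;0 0 0 0 0.01'; python3 bt.py; python3 -m creep '0 0 0 0 0.01;0 0 0 0 0.01;0 0 0.03 0 0.01;0 0 0.05 0 0.01;0 0 0 0 0.01' 40; python3 bt.py
```

```text
time_s: 23.1
tool_pos: [0.5968, -0.1887, 0.1481]
tool_rot: [-180.0, 0.1, -165.0]
force: [0.8, 0.0, 0.6]
grip_width: 0.0197
grasp_force: 3.0
brush_tip [588.2  36. ] 0.74 in tool plane [ 0.53   -0.2066  0.3126] along 0.06918827606039066 below grasp -0.14546210578695837 atz.007 [0.3859 0.024  0.007 ]
brush_tip [322.3  77.5] 0.59 in tool plane [ 0.5179 -0.2098  0.2214] along 0.0817428619264385 below grasp -0.054227186432384916 atz.007 [ 0.4904 -0.2198  0.007 ]
brush_grip [324.  175.3] 0.86 in tool plane [ 0.5595 -0.1987  0.156 ] along 0.038685162481888566 below grasp 0.011141232723330702 atz.007 [ 0.5883 -0.1921  0.007 ]
brush_grip [500.8   2.3] 0.77 in tool plane [ 0.5304 -0.2065  0.3133] along 0.06882773077337757 below grasp -0.1461382282094881 atz.007 [ 0.3813 -0.0714  0.007 ]
mask 0.76 306 345 74 243
mask 0.66 457 595 0 48
23.1 [ 0.5968 -0.1887  0.1481] [0.823  0.0115 0.5836] [ 0.0434 -0.1871  0.0049] 0.019717621601486008 3.002725727856159
time_s: 23.92
tool_pos: [0.598, -0.1904, 0.2321]
tool_rot: [-179.8, 0.3, -165.1]
force: [0.8, 0.5, -1.2]
grip_width: 0.0194
grasp_force: 40.0
brush_tip [321.7  80.6] 0.81 in tool plane [ 0.5194 -0.2113  0.3037] along 0.0813925174353406 below grasp -0.05261603295669781 atz.007 [ 0.4859 -0.2255  0.007 ]
brush_tip [528.3  52.8] 0.62 in tool plane [ 0.5305 -0.2083  0.3973] along 0.06984007527456308 below grasp -0.14622307877360297 atz.007 [0.3867 0.0202 0.007 ]
brush_grip [325.5 180.3] 0.68 in tool plane [ 0.6033 -0.189   0.0538] along -0.005506906270586089 below grasp 0.1973182141011487 atz.007 [ 0.6134 -0.1865  0.007 ]
brush_grip [461.4  27.2] 0.63 in tool plane [ 0.531  -0.2082  0.3986] along 0.0693135465605872 below grasp -0.1474680342755338 atz.007 [ 0.3813 -0.073   0.007 ]
mask 0.89 306 344 76 243
mask 0.61 428 536 13 62
23.925 [ 0.598  -0.1904  0.2321] [ 0.8277  0.4603 -1.1962] [ 0.0539 -0.0737  0.0414] 0.019417425264877466 39.997467398643494
```

```bash
python3 -m creep '0.003 -0.03 0.01 0 0.01;0.003 -0.034 0 0 0.01;0.0034 -0.034 0 0 0.01;0 -0.03 0 0 0.01;0 0 0 0 0.01;0 0 0 0 0.01'; python3 bt.py | grep -E "tip|^2"
python3 - <<'E'
from fit import *
c=cams.calibration("wrist");snap("wrist")
for r in finder.tip_of("pot_rim","wrist")[:3]: print(np.round(r["xy"],1),round(r["p"],2),atz("wrist",r["xy"],.065,c))
for m in finder.masks_of("pot","wrist")[:3]:
    ys,xs=np.where(m["mask"]);print("potmask",round(m["p"],2),xs.min(),xs.max(),ys.min(),ys.max())
for n in("top","side"):
    snap(n)
    for r in finder.tip_of("pot_rim",n)[:3]: print(n,np.round(r["xy"],1),round(r["p"],2),atz(n,r["xy"],.065))
E
```

```text
time_s: 24.88
tool_pos: [0.6054, -0.3159, 0.2365]
tool_rot: [179.9, -0.1, -165.0]
force: [0.5, 0.1, -1.8]
grip_width: 0.0197
grasp_force: 40.0
brush_tip [617.9  78. ] 0.93 in tool plane [ 0.5387 -0.3337  0.4006] along 0.06903639090096762 below grasp -0.14504421040786053 atz.007 [0.3866 0.0275 0.007 ]
brush_tip [322.9  79.4] 0.59 in tool plane [ 0.5276 -0.3367  0.3133] along 0.08059319017021524 below grasp -0.057811322359126394 atz.007 [ 0.4889 -0.3493  0.007 ]
brush_tip [323.1  96.7] 0.4 in tool plane [ 0.5317 -0.3356  0.3069] along 0.07631149172823855 below grasp -0.05140521755019417 atz.007 [ 0.5098 -0.3435  0.007 ]
24.875 [ 0.6054 -0.3159  0.2365] [ 0.4964  0.1123 -1.7716] [ 0.064  -0.0488 -0.0407] 0.01969382197920827 39.997703433036804
[319.4 301.5] 0.75 [ 0.7788 -0.2773  0.065 ]
[321.5  94.4] 0.66 [ 0.5131 -0.3444  0.065 ]
potmask 0.83 306 345 270 293
potmask 0.79 276 364 45 133
top [367.  151.3] 0.86 [ 0.7674 -0.284   0.065 ]
top [384.3 236.7] 0.51 [ 0.5152 -0.3359  0.065 ]
side [386.4 182.2] 0.82 [ 0.5098 -0.353   0.065 ]
side [303.6 170.6] 0.65 [ 0.7683 -0.2772  0.065 ]
side [269.1 314.6] 0.17 [0.596  0.1916 0.065 ]
```

```bash
python3 -m creep '0.002 -0.001 -0.02 0 0.01;0 0 -0.02 0 0.01;0 0 -0.018 0 0.01;0 0 -0.012 0 0.01;0 0 0 0 0.01;0 0 0 0 0.01'
python3 - <<'E'
from fit import *
im=snap("side");a=im[110:260,300:460];im2=snap("top");b=im2[170:290,310:450]
c=np.zeros((480,800,3),np.uint8);R=lambda x,f:cv2.resize(x,None,fx=f,fy=f,interpolation=2)
c[:450,:480]=R(a,3);c[:274,482:800]=R(b,2.28)[:274,:318];cv2.imwrite("pics/dip.png",c[:,:,::-1])
o=get_obs();print(o["time_s"],o["tool_pos"],o["force"])
E
```

```text
time_s: 26.18
tool_pos: [0.608, -0.3184, 0.1687]
tool_rot: [-180.0, 0.1, -165.1]
force: [0.3, -0.5, -0.7]
grip_width: 0.0196
grasp_force: 40.0
26.275 [ 0.6081 -0.3185  0.1691] [-0.3337 -0.0826 -1.9921]
```

View pics/dip.png

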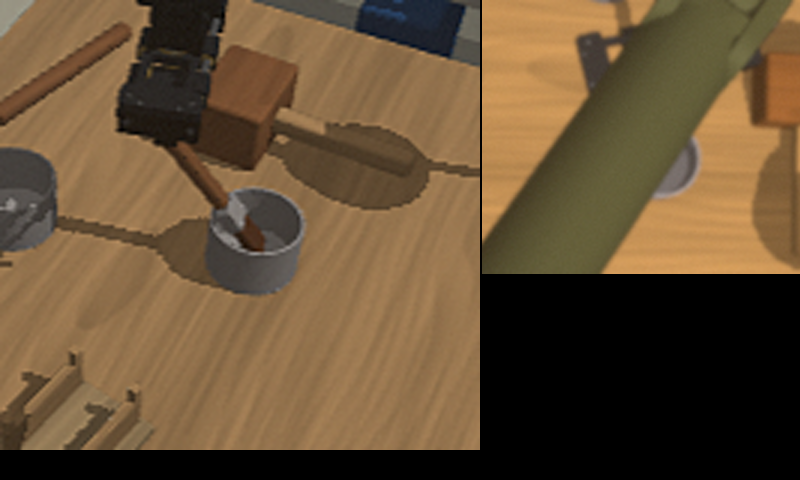

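The dip is confirmed: bristles well inside the pot (side view), pot upright. Lift out, swing the brush in line with the rest, and flatten it in the hand by reversing the arc on free bench.

```bash
python3 -m creep '0 0 0.03 0 0.01;0 0 0.055 0 0.01;-0.012 0.029 0 -6 0.01;-0.012 0.03 0 -7 0.01;-0.012 0.03 0 -6 0.01;-0.012 0.03 0 -6 0.01;0 0 -0.03 0 0.01;0 0 -0.04 0 0.01'; python3 -m creep '0 0 -0.02 0 0.01;0 0 -0.01 0 0.01;0 0 -0.004 0 0.01;0 0 0 0 0.01'; python3 bt.py | grep -E "tip|^2"
```

```text
time_s: 27.28
tool_pos: [0.5611, -0.199, 0.1845]
tool_rot: [180.0, 0.3, 170.0]
force: [0.0, 1.3, -0.7]
grip_width: 0.0195
grasp_force: 40.0
time_s: 27.78
tool_pos: [0.5602, -0.1995, 0.1498]
tool_rot: [-180.0, 0.1, 169.9]
force: [0.6, -0.1, -1.5]
grip_width: 0.0194
grasp_force: 40.0
brush_tip [324.   82.2] 0.97 in tool plane [ 0.4669 -0.1829  0.1088] along 0.09471201794494129 below grasp 0.06000473016822955 atz.007 [ 0.4547 -0.1814  0.007 ]
27.775 [ 0.5602 -0.1995  0.1498] [ 0.5903 -0.0594 -1.4572] [ 0.0276 -0.1095  0.0016] 0.01939826655352108 39.99747455120087
```

```bash
python3 -m creep '0 0 -0.002 0 0.01;0 0 0 0 0.01;0 0 0 0 0.01' 3; python3 -m creep '0.0169 -0.003 -0.0146 0 0.01;0.0151 -0.0027 -0.0167 0 0.01;0.0129 -0.0023 -0.0184 0 0.01;0.0106 -0.0019 -0.0198 0 0.01;0.0081 -0.0014 -0.021 0 0.01;0.0056 -0.001 -0.0219 0 0.01;0.0027 -0.0005 -0.0192 0 0.01;0.0007 0 -0.0105 0 0.01'; python3 -m creep '0 0 0 0 0.01;0 0 0 0 0.01'; python3 bt.py
```

```text
time_s: 28.35
tool_pos: [0.56, -0.1992, 0.1473]
tool_rot: [180.0, 0.1, 169.9]
force: [1.0, -0.4, 0.6]
grip_width: 0.0198
grasp_force: 3.0
time_s: 29.35
tool_pos: [0.6316, -0.2117, 0.0036]
tool_rot: [180.0, -0.1, 169.9]
force: [-1.0, 0.9, 4.0]
grip_width: 0.0198
grasp_force: 3.0
time_s: 29.6
tool_pos: [0.6323, -0.2121, 0.0054]
tool_rot: [180.0, 0.0, 169.9]
force: [0.7, -0.5, -0.6]
grip_width: 0.0197
grasp_force: 3.0
brush_grip [324.5 155.9] 0.61 in tool plane [ 0.5945 -0.2054 -0.0799] along 0.03838165645720404 below grasp 0.10433630076517383 atz.007 [ 0.5837 -0.2031  0.007 ]
mask 0.57 291 360 0 243
29.6 [ 0.6323 -0.2121  0.0054] [ 0.7333 -0.5072 -0.6191] [ 0.0487 -0.0085 -0.0363] 0.01966105940243224 2.9999299719929695
```

```bash
python3 -m creep '0 0 0 0 0.05;0 0 0 0 0.05;-0.028 0.005 0 0 0.05;-0.028 0.005 0 0 0.05;0 0 0 0 0.01;0 0 0 0 0.01;0 0 0 0 0.01;0 0 0 0 0.01' 40; python3 -m creep '0 0 0.03 0 0.01;0 0 0.05 0 0.01;0 0 0.05 0 0.01;0.025 0 0.04 0 0.01;0.025 0 0 0 0.01;0 0 0 0 0.01'
cat > rs.py <<'E'
from fit import *
o=get_obs();c=cams.calibration("wrist");snap("wrist")
for k,z in(("rest_top",.05),):
    for r in finder.tip_of(k,"wrist")[:2]: print(k,np.round(r["xy"],1),round(r["p"],2),atz("wrist",r["xy"],z,c))
for m in finder.masks_of("rest","wrist")[:1]:
    ys,xs=np.where(m["mask"]);b=cv2.minAreaRect(np.c_[xs,ys].astype(np.float32));q=np.array([atz("wrist",v,.03,c)[:2] for v in cv2.boxPoints(b)]);print(round(m["p"],2),b,q.mean(0),q.round(4).tolist())
for n in("top","side"):
    snap(n)
    for r in finder.tip_of("rest_top",n)[:2]: print(n,np.round(r["xy"],1),round(r["p"],2),atz(n,r["xy"],.05))
print(o["time_s"],o["tool_pos"],o["tool_rot"],o["grip_width"],o["wrist_torque"],o["force"])
E
python3 rs.py; python3 bt.py|grep brush
```

```text
time_s: 30.8
tool_pos: [0.5769, -0.202, 0.0049]
tool_rot: [-180.0, 0.0, 170.0]
force: [-0.5, 0.8, 0.7]
grip_width: 0.0195
grasp_force: 40.0
time_s: 31.55
tool_pos: [0.6277, -0.2011, 0.1745]
tool_rot: [-180.0, 0.0, 170.0]
force: [0.1, 0.1, -1.4]
grip_width: 0.0198
grasp_force: 40.0
rest_top [463.5 111.1] 0.93 [ 0.5749 -0.0514  0.05  ]
0.81 ((468.01409912109375, 110.51490783691406), (149.44448852539062, 103.36239624023438), 1.6602822542190552) [ 0.5787 -0.0372] [[0.6147, -0.123], [0.5105, -0.1081], [0.5409, 0.0414], [0.6485, 0.0409]]
top [287.3 213.7] 0.66 [ 0.5757 -0.0541  0.05  ]
top [229.1 156.2] 0.31 [0.7433 0.1256 0.05  ]
side [325.6 248.6] 0.94 [ 0.5684 -0.049   0.05  ]
31.55 [ 0.6277 -0.2011  0.1745] [-179.9867    0.0145  170.0445] 0.019779642725623763 [ 0.0285 -0.0054  0.0248] [ 0.0618  0.1254 -1.4118]
brush_grip [448.  116.4] 0.67 in tool plane [ 0.5569 -0.1899  0.3408] along 0.06969155919990858 below grasp -0.14714753776324677 atz.007 [ 0.5781 -0.0496  0.007 ]
brush_grip [324.7 246.4] 0.62 in tool plane [ 0.6832 -0.2124  0.0713] along -0.05860426406840999 below grasp 0.12231224207230776 atz.007 [ 0.7136 -0.2181  0.007 ]
```

```bash
python3 -m creep '-0.017 0.049 0 0 0.01;-0.018 0.05 0 0 0.01;-0.018 0.05 0 0 0.01;0 0 -0.03 0 0.01;0 0 -0.02 0 0.01;0 0 0 0 0.01;0 0 0 0 0.01'; python3 rs.py;python3 bt.py|grep brush
python3 - <<'E'
from fit import *
o=get_obs();c=cams.calibration("wrist");C0=np.array([.5745,-.052]);a=np.radians(170)
for x in(-.055,-.04,-.03):
  for y in(-.05,.05): print(x,y)if 0 else None
d=np.array([np.cos(a),np.sin(a)]);print("expect rest_top px",pj(c,[*C0,.05]),"far-rail ends",[np.round(pj(c,[*(C0+d*.035+np.array([-d[1],d[0]])*y),.068]),1) for y in(-.05,.05)])
E
```

```text
time_s: 32.98
tool_pos: [0.5738, -0.0533, 0.1258]
tool_rot: [180.0, 0.1, 169.9]
force: [0.3, 0.2, -1.1]
grip_width: 0.0196
grasp_force: 40.0
rest_top [329.5 201.3] 0.75 [ 0.5759 -0.049   0.05  ]
side [327.8 249.8] 0.94 [ 0.5611 -0.0483  0.05  ]
side [278.1 357.1] 0.7 [0.5275 0.2623 0.05  ]
32.975 [ 0.5738 -0.0533  0.1258] [179.9863   0.0768 169.9102] 0.01957940134518241 [-0.0438 -0.0593  0.012 ] [ 0.3413  0.2496 -1.12  ]
brush_grip [325.2 246.3] 0.91 in tool plane [ 0.7359 -0.0819 -0.1983] along -0.16498130224903365 below grasp 0.3425916838565852 atz.007 [ 0.6385 -0.064   0.007 ]
expect rest_top px (np.float64(325.75471757806446), np.float64(201.45424017595877)) far-rail ends [array([388.1, 165.9]), array([263.3, 166.1])]
```

```bash
python3 -m creep '0.001 0.002 -0.03 0 0.01;0 0 -0.025 0 0.01;0 0 -0.01 0 0.01;0 0 -0.003 0 0.01;0 0 0 0 0.01'; python3 -m creep '0 0 -0.002 0 0.01;0 0 0 0 0.01'
```

```text
time_s: 34.15
tool_pos: [0.5748, -0.051, 0.0576]
tool_rot: [180.0, 0.1, 169.9]
force: [-0.1, 0.0, 0.1]
grip_width: 0.0197
grasp_force: 40.0
time_s: 34.4
tool_pos: [0.5745, -0.0509, 0.0553]
tool_rot: [180.0, 0.0, 169.9]
force: [-0.3, -0.2, -0.3]
grip_width: 0.0198
grasp_force: 40.0
```

```bash
python3 -m creep '0 0 -0.0015 0 0.01;0 0 0 0 0.01'; python3 -m creep '0 0 -0.001 0 0.01;0 0 0 0 0.01'
```

```text
time_s: 34.65
tool_pos: [0.5746, -0.0509, 0.0543]
tool_rot: [180.0, 0.0, 169.9]
force: [-2.1, -0.1, 5.5]
grip_width: 0.0195
grasp_force: 40.0
time_s: 34.9
tool_pos: [0.5746, -0.0509, 0.0543]
tool_rot: [179.9, 0.0, 169.9]
force: [-6.1, 0.1, 11.6]
grip_width: 0.0198
grasp_force: 40.0
```

Contact with the rails. Release, rise, and check.

```bash
python3 -m creep '0 0 0.001 0 0.01;0 0 0 0 0.045;0 0 0 0 0.045;0 0 0 0 0.045;0 0 0.02 0 0.045;0 0 0.06 0 0.045;0 0 0.06 0 0.045;0.02 0 0.05 0 0.045' 5; python3 -m creep '0 0 0 0 0.06;0 0 0 0 0.06'
python3 - <<'E'
from fit import *
c=cams.calibration("wrist");snap("wrist")
for k,z in(("brush_grip",.059),("brush_tip",.059),("rest_top",.05)):
    for r in finder.tip_of(k,"wrist")[:3]: print(k,np.round(r["xy"],1),round(r["p"],2),atz("wrist",r["xy"],z,c))
for n in("side","top"):
    snap(n)
    for k,z in(("brush_grip",.059),("brush_tip",.059),("pot_rim",.065)):
        for r in finder.tip_of(k,n)[:3]: print(n,k,np.round(r["xy"],1),round(r["p"],2),atz(n,r["xy"],z))
E
python3 look.py 9
```

```text
time_s: 35.9
tool_pos: [0.5942, -0.0516, 0.248]
tool_rot: [179.9, 0.2, 169.9]
force: [0.9, 0.4, 0.7]
grip_width: 0.0451
grasp_force: 0.0
time_s: 36.15
tool_pos: [0.5939, -0.0511, 0.2437]
tool_rot: [180.0, 0.0, 169.9]
force: [0.9, 0.2, -0.9]
grip_width: 0.0563
grasp_force: 0.0
brush_grip [277.    8.9] 0.84 [ 0.3996 -0.0699  0.059 ]
brush_grip [322.  167.9] 0.72 [ 0.5828 -0.0527  0.059 ]
brush_tip [322.7  51.4] 0.71 [ 0.4505 -0.0279  0.059 ]
rest_top [322.5 159. ] 0.74 [ 0.573  -0.0504  0.05  ]
side brush_grip [324.8 245.8] 0.97 [ 0.5718 -0.0508  0.059 ]
side brush_grip [388.7 277. ] 0.53 [ 0.3801 -0.0414  0.059 ]
side brush_grip [323.4 248.7] 0.53 [ 0.5708 -0.0405  0.059 ]
side brush_tip [362.3 270.4] 0.69 [ 0.4485 -0.0275  0.059 ]
side pot_rim [305.3 169.4] 0.65 [ 0.7661 -0.2847  0.065 ]
side pot_rim [384.  181.6] 0.56 [ 0.5175 -0.352   0.065 ]
top brush_grip [284.3 212.8] 0.64 [ 0.5769 -0.0458  0.059 ]
top brush_tip [275.1 257.7] 0.85 [ 0.447  -0.0247  0.059 ]
top brush_tip [259.7 280.8] 0.6 [0.3811 0.016  0.059 ]
top brush_tip [284.8 211.4] 0.48 [ 0.581  -0.0471  0.059 ]
top pot_rim [368.  151.8] 0.75 [ 0.766 -0.287  0.065]
wrist lever_knob [321.1 166. ] 0.19 [1.9548] [128.0403 -52.753 ]
wrist hinge [571.1  89.6] 0.67 [0.2] [2.0716 1.2953]
side lever_knob [280.5 305.4] 0.95 [0.3168] [-1.2825 -1.0243]
side index_tip [269.4 315.1] 0.66 [0.2361] [-0.5732 -0.4307]
side hinge [271.3 344.8] 0.69 [0.2] [ 3.5212 -0.6033]
top lever_knob [186.1 223.9] 0.49 [0.3746] [ 0.4714 -8.6046]
top lever_knob [183.5 214.6] 0.46 [0.3152] [-0.0256  0.5368]
top hinge [179.9 221.9] 0.66 [0.2] [ 1.3176 -1.1969]
37.35 [ 0.5942 -0.0509  0.2434]
```

Brush lies level on the rest. The lever reading is now noisy (0.315 vs 0.26), so measure it precisely with blob fits, unobstructed.

```bash
python3 - <<'E'
from fit import *
p0=[.544,.2466,.02]
for n in("side","top"):
    c=C[n];L=[];I=[];H=[]
    for i in range(4):
        im=snap(n)
        for k,l,lim in(("lever_knob",L,25),("index_tip",I,25),("hinge",H,25)):
            for r in finder.tip_of(k,n):
                ref=pj(c,pt(p0,.26,{"lever_knob":.13,"index_tip":.095,"hinge":0}[k],.018 if k=="index_tip" else 0))
                if np.hypot(*np.subtract(r["xy"],ref))<12:l.append(r["xy"]);break
    for k,l,R,dx in(("lev",L,.13,0),("idx",I,.095,.018)):
        if not l:continue
        m=np.mean(l,0);g=lambda a:np.subtract(pj(c,pt(p0,a[0],R,dx)),m);s=LS(g,[.2]);print(n,k,np.round(l,1).tolist(),s.x,g(s.x))
    print("hinge",np.mean(H,0) if H else None,pj(c,pt(p0,0,0,0)))
    for src in(im,cv2.imread(f"pics/{n}0.png")[:,:,::-1]):
        a=-.5 if src is not im else .28
        x,y=map(int,pj(c,pt(p0,a,.13,0)));w=src[y-14:y+15,x-14:x+15].max(2).astype(int)
        print(n,"knob window",x-14,y-14);m=(w<38).astype(np.uint8);m=cv2.morphologyEx(m,cv2.MORPH_OPEN,np.ones((5,5)))
        cn,lab,st,ce=cv2.connectedComponentsWithStats(m);
        for i in range(1,cn):print(st[i],ce[i]+[x-14,y-14])
        g_=cv2.GaussianBlur(src.max(2),(3,3),0)
        np.savetxt(f"pics/{n}_{'now' if src is im else 'old'}.txt",w[::1,::1],fmt="%3d")
print(get_obs()["time_s"])
E
cat pics/side_now.txt
```

```text
side lev [[278.4, 305.7], [278.5, 304.5], [277.6, 304.9], [275.7, 306.6]] [0.2817] [0.524  0.4055]
side idx [[271.8, 310.6], [270.0, 311.4], [270.6, 311.3], [271.7, 315.6]] [0.3202] [-0.1813 -0.1465]
hinge [274.05 344.55] (np.float64(274.82115046381125), np.float64(344.196692224883))
side knob window 264 291
[  6  10  13  15 126] [275.0952 308.7937]
side knob window 238 336
[  5   8  18  19 277] [251.4332 352.9783]
top lev [[180.1, 214.6], [182.7, 213.1], [183.4, 216.1], [180.0, 217.7]] [0.2787] [ 0.0141 -0.325 ]
hinge [181.0333 221.2   ] (np.float64(181.21755664469262), np.float64(220.70314099132338))
top knob window 167 201
top knob window 130 201
38.95
102 104 100 101 108 108 114  77  39  39  49  50  47  63  92  99  97  94  91  94  92  87  91  94  96 101  99  99  99
102 105 101 105 106 108 114  91  50  38  44  48  46  65  96 100  96  93  93  93  92  89  92  96 100  98 100  98  96
107 103 102 107 105 109 114  86  47  37  43  49  48  48  90 100  94  91  93  92  90  91  92  94  99 101  99  99  98
104 102 106 108 108 112 117  98  55  37  43  44  49  47  90  98  93  91  93  90  91  90 
[... 2227 characters left out ...]
 107
116  87  91  97  71  43  43  89  63  17  20  26  28  28  24  27  24  16  73 176 171 116  97 101 103  99 102 104 106
160 162 117  84  48  36  34  85 143 127  65  19  19  22  20  17  42  95 173 189 183 190 165 112  91  92  96 102 101
115 144 172 152  80  32  32  53  95 156 110  70  71  80 112 107  89  97 149 175 181 159 157 166 168 176 178 126  87
 86  90  99  90  53  32  35  38  38  87  77  76  92 105 113 104  81  91 129 172 189 143 141 160 168 171 172 166 162
 91  94  99  71  36  36  39  43  35 100  89  74  91 103 111  91  71  85 125 164 141 132 155 167 170 170 166 160 156
 93  98  81  48  39  43  41  42  31  63  69  77  91 102 108 112  77  81 100 151 147 152 162 168 169 168 160 155 159
```

The knob blob in the side image is centred at (277.5, 306.8), which gives 0.26 rad and matches the index. The gripper is clear of everything, so I'm handing in.

```bash
python3 -c "
from cell import ticket
print(ticket.sign_off())"
```

```text
the job is handed in; nothing more can be done
None
```

The job is handed in: the lever measures about 0.26 rad, in line with the index pointer (each reading good to about 0.02 rad); the brush was dipped about 40 mm below the pot rim by the arm position and lies across both rails of the rest; handed in at about 39 s of the 67 s.

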